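# Pack the low tin in the desk box and put the lid on

## Task

Pack the wooden desk box: stand the low round tin upright in the free space beside the index cards, let go of it, then put the loose wooden lid on so that it lies flat on the rim with its underside panel inside the box. The tall tin does not fit under the lid: leave it where it stands.

Things in the scene. Friction and masses are not known exactly. Their poses are not given: they have to be found in the camera images.
- box: open wooden box fixed to the desk, outside 130 (its x) x 165 (its y) mm, 55 high, walls and floor 5 thick. Origin: centre of its underside, z up. A pack of index cards fixed in it fills the -y end up to y = -24 mm, top 44 mm above the desk; the free space runs from y = -24 to +77 mm (centre y = +27), 120 mm wide along x. Left or right of the robot's middle line, turned up to 0.35 rad.
- low_tin_center (a point): centre (half-way up) of the low tin: closed plain metal cylinder, 50 mm diameter, 34 mm high, standing on the desk, about 0.1 to 0.17 kg; its z axis is the tin's axis
- lid_handle (a point): centre of the handle of the loose lid (0.25 kg, flat on the desk): wooden bar 14 (lid x) x 70 (lid y) x 34 mm high on a plate 150 x 190 x 6; under that a centred panel 96 x 130 x 8 that enters the box with 12 mm play. Point: 17 mm above the plate's top, 31 above the panel's underside; lid seated: 78 above the box's underside, over its centre, lid y along box y (either way round).
- tall_tin_center (a point): centre (half-way up) of the tall tin: same metal and 50 mm diameter, 75 mm high, loose; a bystander to be left alone. It stands some 140 to 220 mm nearer to or farther from the robot than the low tin
Mind the look-alikes: they are no part of the job. What is shaped like the part that bears lid_handle but pink is not meant. Leave any purple look-alike of the part that bears low_tin_center alone.

How it is judged:
By the outcome, as a careful person would: the job done as asked, in the order asked, and still so for the second after the job is handed in, with the robot touching nothing.
It also fails if it takes over 64 s, if anything falls off the work surface, if the arm or the gripper's body presses on something with over 40 N, if the wrist force passes 120 N, or if a joint passes its speed limit or range.

## Robot

A 7-joint arm with a two-finger parallel gripper is mounted at the origin on the work surface. World frame = base frame: x ahead of the robot, y to its left, z up, the work surface at z = 0. Lengths are in m, angles in rad, forces in N, time in s.
With the tool pointing down it reaches from about 0.425 to 0.925 m from the base axis. Payload 6.8 kg.
Tool frame: the origin (TCP) lies at the very end of the fingers, on their centre line; the grasp point (between the pads) lies 19 mm behind it (bot.grasp_offset is the distance from the TCP to the grasp point, in m); z points along the fingers, y is the direction in which the jaws open and shut (so a half turn about z gives the same grasp; the last joint's range is limited). The gripper opens to 85 mm and grips with 20 to 120 N. Pads are 22 mm wide; open, the fingers measure 114 mm over their backs; the gripper's body (76 mm by 85 mm) begins 54 mm behind the grasp point. The pads swing forward as they close: fully open they stand 13 mm farther back than shut.
Start: joints at [-1.243, 0.477, 0.022, 1.555, -0.011, 1.109, -0.083], TCP at [0.285, 0.612, 0.231] pointing down, gripper open.
Joint ranges: [-2.96, 2.96], [-0.34, 2.1], [-1.41, 1.46], [0.24, 2.44], [-1.37, 4.51], [0.17, 1.92], [-2.96, 2.96]. Speed limits (rad/s): [2.39, 2.39, 3.14, 3.14, 3.14, 3.14, 3.14].

## Interface

Orientations are given as a unit quaternion [w, x, y, z].
In Python, from station import monitor, cams, bot, finder gives the robot as it stands.
- The arm moves only by the tool jog_arm, never from a script. Its argument "plan" is a list of rows, each an object of numbers: "x", "y", "z": the shift along the tool's x, y, z as a fraction of full scale; "wx", "wy", "wz": the turn, a rotation vector about the tool's x, y, z as a fraction of full scale. A call has 1 to 12 rows; each row is the pose to reach, as a shift and turn from the pose measured when the call began, along the tool's axes at that moment, turning the shorter way round; what a row does not reach only later rows make up. Full scale, the value 1, is 20 cm for a shift and 180 degrees for a turn. A row lasts 1/12 s, in which the tool goes at most 41.7 mm and 7.16 degrees, less where a joint would pass 70% of its speed; a pose out of reach is approached as far as the arm can. A call with a number of a shift or a turn outside -1 to 1 is refused whole. A call with a gripper value outside its range is refused whole. "hand" is the opening, from -1 (shut) to 1 (fully open), set as the call begins (left out, the last holds). The fingers move at their own pace and stop on an object; "grip_force" is the grip in N (left out, the last holds). Time passes only in rows, so rows that repeat a pose let the fingers close. It gives the time, the measured TCP pose, the force and the opening at its end, in the units of the state.
- monitor.get_obs(): the state, without advancing time (a new reading comes with each control period).
- cams.read_camera(name): name is "side" or "top"; returns the picture (384x512x3 uint8, red, green, blue); there is no depth.
- cams.get_calibration(name): a dict with "fx", "fy", "cx", "cy" (pixels), "extrinsics" (4x4, takes a point from world to camera coordinates). Camera axes: x right, y down, z forward; pixel columns grow to the right and rows downward; lengths in m; the calibration is good to about 2 mm. A picture is of the moment at which its call begins. get_calibration takes no time and is no camera call.
- bot.hand_in(): hands the job in, once; it reports no verdict.
Trained networks look in the newest picture that a camera, given by its name, has taken for a name from the list of things; names that differ only in an ending like _2 or _b are one class to them, and where a whole thing is asked for, a point or a joint stands for the part that bears it (a point fixed in the world has none). Each returns a list of dicts, best first, with "confidence" (0 to 1); they miss things now and then, are a little off and sometimes report something else, mostly with a low value. They report only what shows in the picture. A call takes as long as a camera call. They do not tell look-alikes from the thing itself.
- finder.find_in(camera, target): "bbox" ([left, top, width, height] in pixels, round what is visible of it).
- finder.place_of(camera, target): "location" ([column, row] in pixels: a listed point, or the origin of a listed thing).
The state is a dict: "t": time; "q": joint angles; "joint_vel": joint speeds; "joint_torque": joint torques, N m; "eef_pos": TCP position; "tool_rot": TCP orientation; "contact_force": force on the tool from outside, world axes, zero at the start; "torque": the same for the moment, N m; "gripper_width": opening from 0.0 (shut) to 1.0 (fully open).
Only numpy, scipy, OpenCV 4.12 (cv2) and the standard library are available. Lean on these libraries where they do the work, as an engineer would, in place of code of your own. Each camera call takes 0.05 s, during which the arm holds its last target. There are 200 camera calls.

## Working session

There is one attempt and no reset: what is moved stays moved. The work goes in short steps, Python scripts to look and compute and a tool call to move; the robot and the scene stay as the last step left them, time stands still between calls to the robot, and variables do not carry over. Pictures are saved under pics/ and viewed, about 8 in all and at most 12, crops included, and the job is handed in when it is done.

Besides the shell and the picture viewer there is one more tool, called after "Call:" as a command line: name --argument value ..., lists and objects as JSON in quotes. jog_arm: Moves the arm, as the interface text tells. Shift numbers are shares of 20 cm and turn numbers shares of 180 degrees, none past 1 either way. Its arguments: {"type":"object","properties":{"plan":{"type":"array","items":{"type":"object","properties":{"x":{"type":"number","minimum":-1,"maximum":1},"y":{"type":"number","minimum":-1,"maximum":1},"z":{"type":"number","minimum":-1,"maximum":1},"wx":{"type":"number","minimum":-1,"maximum":1},"wy":{"type":"number","minimum":-1,"maximum":1},"wz":{"type":"number","minimum":-1,"maximum":1}}}},"hand":{"type":"number"},"grip_force":{"type":"number"}},"required":["plan"]}

```bash
ls; mkdir -p pics
python3 - <<'E'
from station import monitor, cams, bot, finder
import cv2, numpy as np
ims=[]
for c in ("top","side"):
    im=cams.read_camera(c); ims.append(im)
    for n in ("box","low_tin_center","lid_handle","tall_tin_center"):
        print(c,n,[(np.round(d["location"],1).tolist(),round(d["confidence"],2)) for d in finder.place_of(c,n)])
        print("   bb",[(np.round(d["bbox"]).tolist(),round(d["confidence"],2)) for d in finder.find_in(c,n)])
    k=cams.get_calibration(c); print(k)
cv2.imwrite("pics/top.png",cv2.resize(ims[0],(800,600))[:,:,::-1]); cv2.imwrite("pics/side.png",cv2.resize(ims[1],(800,600))[:,:,::-1])
print(monitor.get_obs(), bot.grasp_offset)
E
```

```text
pics
top box [([377.3, 181.1], 0.71)]
   bb [([337.0, 147.0, 92.0, 68.0], 0.59)]
top low_tin_center [([264.2, 162.1], 0.8), ([269.6, 121.5], 0.7), ([255.9, 203.3], 0.24)]
   bb [([256.0, 110.0, 29.0, 22.0], 0.91), ([251.0, 150.0, 25.0, 26.0], 0.66)]
top lid_handle [([141.1, 149.9], 0.95), ([152.9, 275.7], 0.8)]
   bb [([116.0, 226.0, 82.0, 100.0], 0.88), ([99.0, 118.0, 93.0, 76.0], 0.67)]
top tall_tin_center [([255.7, 199.8], 0.87)]
   bb [([244.0, 189.0, 24.0, 29.0], 0.81)]
{'fx': 403.8889021322889, 'fy': 403.8889021322889, 'cx': 256.0792617196015, 'cy': 194.25311186366798, 'extrinsics': array([[ 0.02459893, -0.99926155, -0.02951688,  0.00289644],
       [-0.99505102, -0.02163054, -0.09698236,  0.49322395],
       [ 0.09627228,  0.03175646, -0.99484832,  0.86521998],
       [ 0.        ,  0.        ,  0.        ,  1.        ]])}
side box [([310.2, 294.8], 0.97)]
   bb [([256.0, 230.0, 124.0, 116.0], 0.59)]
side low_tin_center [([285.8, 198.6], 0.9)]
   bb [([274.0, 184.0, 26.0, 28.0], 0.69)]
side lid_handle [([258.7, 139.9], 0.69), ([150.3, 154.3], 0.55)]
   bb [([217.0, 129.0, 88.0
[... 474 characters left out ...]
 0.9, 'q': array([-1.24306903,  0.47698686,  0.02240264,  1.55540056, -0.0115395 ,
        1.10931874, -0.08310254]), 'joint_vel': array([-0.00094242,  0.00177399,  0.00033968, -0.00041177,  0.00042262,
       -0.00195932, -0.00011016]), 'joint_torque': array([-7.96417226e-04, -5.96307528e+01,  1.60653099e+00, -2.81552786e+01,
        1.25586308e-02,  1.41125067e-03,  1.35802972e-05]), 'eef_pos': array([0.28494788, 0.61191754, 0.23131653]), 'tool_rot': array([-2.27552644e-05,  2.16214363e-01,  9.76345916e-01,  1.07274727e-05]), 'contact_force': array([-0.11533443,  0.03985279, -0.22697783]), 'torque': array([-0.0338924 , -0.02665311, -0.04184405]), 'gripper_width': 0.9986031659612427} 0.0187
```

View pics/top.png

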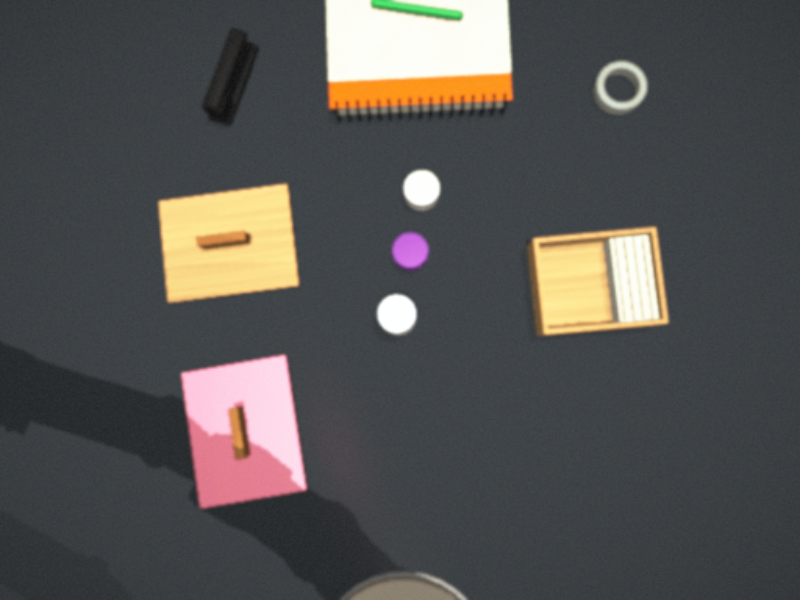

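View pics/side.png

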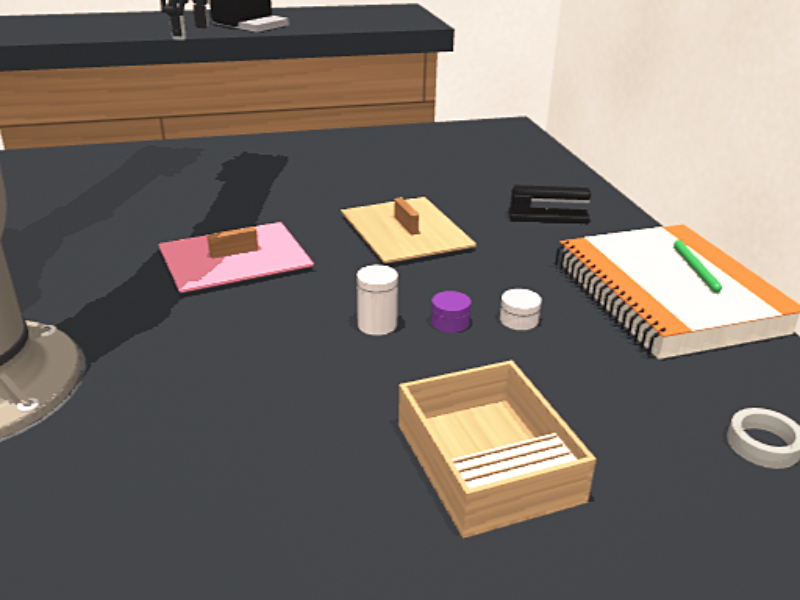

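Top view (800-px scale): the white tin at (421,188), with no visible side wall and shown short at (520,309) in the side view, is the low tin. Purple at (410,250) is the look-alike, and white at (397,314) is tall in the side view at (377,300). The wooden lid is at (229,243), the pink look-alike at (243,430), and the box at (600,281) with its cards on the right (world −y). Next I fit the poses and confirm them in a crop.

```bash
cat > h.py <<'E'
import numpy as np, cv2
from scipy.optimize import least_squares
from scipy.spatial.transform import Rotation as R
from station import monitor, cams, bot, finder
def proj(c,P):
    k=cams.get_calibration(c); P=np.atleast_2d(P); E=k["extrinsics"]
    q=P@E[:3,:3].T+E[:3,3]
    return np.c_[k["fx"]*q[:,0]/q[:,2]+k["cx"],k["fy"]*q[:,1]/q[:,2]+k["cy"]]
def ray(c,uv,z):
    k=cams.get_calibration(c); E=k["extrinsics"]; A=E[:3,:3].T; o=-A@E[:3,3]
    d=A@np.array([(uv[0]-k["cx"])/k["fx"],(uv[1]-k["cy"])/k["fy"],1]); return o+d*(z-o[2])/d[2]
def rect(p,hx,hy,z):
    a=np.array([[hx,hy],[-hx,hy],[-hx,-hy],[hx,-hy]]); c,s=np.cos(p[2]),np.sin(p[2])
    return np.c_[a@np.array([[c,s],[-s,c]])+p[:2],np.full(4,z)]
def rot(): return R.from_quat(np.roll(monitor.get_obs()["tool_rot"],-1))
def move(xyz,yaw=None):
    """shift & wz (fractions) to bring TCP to xyz with tool y at world angle yaw (mod pi)"""
    o=monitor.get_obs(); r=rot(); v=r.inv().apply(np.array(xyz)-o["eef_pos"])/.2
    ty=r.as_matrix()[:,1]; cur=np.arctan2(ty[1],ty[0]); out=np.round(v,3).tolist()
    if yaw is not None:
        d=(yaw-cur+np.pi/2)%np.pi-np.pi/2; out.append(("wz",round(-d/np.pi,4)))
    return out, "toolY deg",round(np.degrees(cur),1)
E
python3 - <<'E'
from h import *
S=512/800
# corner order: (+x,+y),(-x,+y),(-x,-y),(+x,-y); top image: up=+x, left=+y
box={"top":[(532,238),(543,334),(667,322),(656,228)],"side":[(513,363),(400,385),(463,491),(592,460)]}
lid={"top":[(158,201),(168,302),(299,286),(288,184)],"side":[(424,198),(341,210),(388,261),(475,242)]}
for n,d,hx,hy,z in(("box",box,.065,.0825,.055),("lid",lid,.075,.095,.014)):
    for cs in(("top","side"),("top",),("side",)):
        f=lambda p:np.concatenate([(proj(c,rect(p,hx,hy,z))-np.array(d[c])*S).ravel() for c in cs])
        s=least_squares(f,[.5,-.1,0],loss="soft_l1"); print(n,cs,s.x.round(4),np.round(f(s.x),1))
for c,uv in(("top",(269.6,121.5)),("side",(285.8,198.6))): print("low",c,ray(c,uv,.017).round(4))
print("low top disc",ray("top",np.array((421,187))*S,.034).round(4))
print("purple",ray("top",(264.2,162.1),.017).round(4),"tall",ray("top",(255.7,199.8),.0375).round(4))
print("handle",ray("top",(141.1,149.9),.031).round(4),ray("side",(258.7,139.9),.031).round(4))
im=cv2.imread("pics/top.png")
a=im[150:350,350:450];b=im[160:320,140:320]
cv2.imwrite("pics/c1.png",np.hstack([cv2.resize(a,(250,500)),cv2.resize(b,(540,500))]))
E
```

```text
box ('top', 'side') [ 0.527  -0.256   0.0946] [ 1.5 -0.   0.1 -0.7 -0.2  1.4  0.   0.6 -0.4 -2.5 -0.5 -1.8  0.2  0.9
  1.4 -0.6]
box ('top',) [ 0.5276 -0.2552  0.1095] [ 0.8  0.3  0.3 -0.4 -0.2  0.4 -0.9 -0.3]
box ('side',) [ 0.5265 -0.2571  0.0877] [-0.1 -2.  -0.4 -1.6 -0.4  1.3  1.3  0.2]
lid ('top', 'side') [0.5775 0.2656 0.152 ] [ 1.  -0.   0.5 -0.   0.1 -0.7 -0.2 -0.2 -0.2 -1.8 -0.6 -1.2 -2.9 -1.1
  0.6  0.2]
lid ('top',) [0.5769 0.2663 0.1485] [ 0.8  0.   0.   0.1 -0.3 -0.3 -0.4  0.2]
lid ('side',) [0.579  0.261  0.1752] [-0.2 -1.3 -0.3 -0.1 -0.6 -0.   2.3  0.6]
low top [ 0.6593 -0.0119  0.017 ]
low side [0.5638 0.0022 0.017 ]
low top disc [ 0.6586 -0.0115  0.034 ]
purple [ 0.5663 -0.0018  0.017 ] tall [0.4796 0.0144 0.0375]
handle [0.586  0.2727 0.031 ] [0.5721 0.2522 0.031 ]
```

View pics/c1.png

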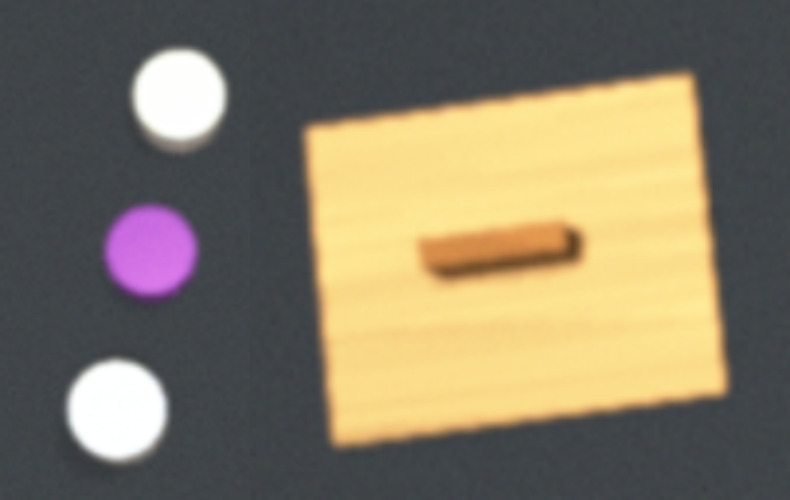

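The crop agrees with the fits: the top white disc shows only a thin side wall, so it is the low tin, and the wooden lid's handle runs along its long side. Moving now.

Call:
jog_arm --plan '[{"x":-0.1,"y":-0.07},{"x":-0.3,"y":-0.2},{"x":-0.5,"y":-0.34},{"x":-0.67,"y":-0.45},{"x":-0.83,"y":-0.57},{"x":-1,"y":-0.68},{"x":-1,"y":-0.68}]' --hand 1 --grip_force 40

```text
invalid input at $.plan[0]: expected keys x, y, z, wx, wy, wz
```

Call:
jog_arm --plan '[{"x":-0.17,"y":-0.11},{"x":-0.33,"y":-0.22},{"x":-0.5,"y":-0.34},{"x":-0.67,"y":-0.45},{"x":-0.83,"y":-0.57},{"x":-1,"y":-0.68},{"x":-1,"y":-0.68}]'

```text
invalid input at $.plan[0]: expected keys x, y, z, wx, wy, wz
```

Call:
jog_arm --plan '[{"x":-0.17,"y":-0.11},{"x":-0.33,"y":-0.22},{"x":-0.5,"y":-0.34},{"x":-0.67,"y":-0.45},{"x":-0.8,"y":-0.54},{"x":-0.9,"y":-0.6},{"x":-0.95,"y":-0.63},{"x":-0.95,"y":-0.63}]'

```text
invalid input at $.plan[0]: expected keys x, y, z, wx, wy, wz
```

Run:
```python
from h import *
print("low side pic",ray("side",np.array((520,309))*.64,.017).round(4), "mid of top disc", proj("side",[.6586,-.0115,.017])/.64)
cams.read_camera("side")
for f in (finder.place_of,finder.find_in): print([d for d in f("side","low_tin_center")])
print(move((.659,-.011,.1),np.pi/2),move((.659,-.011,.002)),monitor.get_obs()["eef_pos"])
```

```text
low side pic [ 0.6574 -0.0157  0.017 ] mid of top disc [[519.63704127 307.22406678]]
[{'location': [287.6, 196.6], 'confidence': 0.97}, {'location': [331.7, 193.8], 'confidence': 0.59}]
[{'bbox': [276.7, 185.6, 23.5, 28.2], 'confidence': 0.78}, {'bbox': [318.2, 182.6, 26.7, 29.2], 'confidence': 0.58}]
([-3.01, -2.034, 0.657, ('wz', np.float64(-0.1387))], 'toolY deg', np.float64(65.0)) ([-3.01, -2.034, 1.147], 'toolY deg', np.float64(65.0)) [0.28496357 0.61190385 0.23130909]
```

Call:
jog_arm --plan '[{"x":-0.1,"y":-0.07,"z":0,"wx":0,"wy":0,"wz":0},{"x":-0.3,"y":-0.2,"z":0,"wx":0,"wy":0,"wz":0},{"x":-0.5,"y":-0.34,"z":0,"wx":0,"wy":0,"wz":0},{"x":-0.67,"y":-0.45,"z":0,"wx":0,"wy":0,"wz":0},{"x":-0.83,"y":-0.57,"z":0,"wx":0,"wy":0,"wz":0},{"x":-1,"y":-0.68,"z":0,"wx":0,"wy":0,"wz":0},{"x":-1,"y":-0.68,"z":0,"wx":0,"wy":0,"wz":0}]' --hand 1 --grip_force 40

```text
t: 1.63
eef_pos: [0.4138, 0.3966, 0.2317]
tool_rot: [0.001, 0.221, 0.975, -0.001]
contact_force: [0.7, -0.9, 0.9]
gripper_width: 0.999
```

Call:
jog_arm --plan '[{"x":-0.2,"y":-0.13,"z":0,"wx":0,"wy":0,"wz":0},{"x":-0.4,"y":-0.27,"z":0,"wx":0,"wy":0,"wz":0},{"x":-0.6,"y":-0.4,"z":0,"wx":0,"wy":0,"wz":0},{"x":-0.8,"y":-0.54,"z":0,"wx":0,"wy":0,"wz":0},{"x":-1,"y":-0.68,"z":0,"wx":0,"wy":0,"wz":0},{"x":-1,"y":-0.68,"z":0,"wx":0,"wy":0,"wz":0}]'

```text
t: 2.13
eef_pos: [0.536, 0.1869, 0.233]
tool_rot: [0.002, 0.221, 0.975, -0.001]
contact_force: [0.4, -0.4, 1.4]
gripper_width: 0.999
```

Run:
```python
from h import *
print(move((.659,-.012,.1),np.pi/2),monitor.get_obs()["eef_pos"],monitor.get_obs()["t"])
```

```text
([-0.981, -0.632, 0.669, ('wz', np.float64(-0.1418))], 'toolY deg', np.float64(64.5)) [0.53599536 0.18687303 0.23297849] 2.1333
```

Call:
jog_arm --plan '[{"x":-0.2,"y":-0.13,"z":0.1,"wx":0,"wy":0,"wz":-0.03},{"x":-0.4,"y":-0.26,"z":0.2,"wx":0,"wy":0,"wz":-0.06},{"x":-0.6,"y":-0.39,"z":0.35,"wx":0,"wy":0,"wz":-0.09},{"x":-0.8,"y":-0.52,"z":0.5,"wx":0,"wy":0,"wz":-0.12},{"x":-0.95,"y":-0.61,"z":0.6,"wx":0,"wy":0,"wz":-0.142},{"x":-0.981,"y":-0.632,"z":0.669,"wx":0,"wy":0,"wz":-0.142},{"x":-0.981,"y":-0.632,"z":0.669,"wx":0,"wy":0,"wz":-0.142},{"x":-0.981,"y":-0.632,"z":0.669,"wx":0,"wy":0,"wz":-0.142}]'

```text
t: 2.8
eef_pos: [0.6584, -0.0183, 0.0964]
tool_rot: [-0.001, 0.003, 1.0, -0.003]
contact_force: [-0.7, -1.6, -0.4]
gripper_width: 1.002
```

Run:
```python
from h import *
print(move((.659,-.0125,.002),np.pi/2),monitor.get_obs()["eef_pos"],rot().as_matrix()[:,2])
im=cams.read_camera("side")
cv2.imwrite("pics/s2.png",cv2.resize(im[80:260,200:420],(800,655))[:600,:,::-1])
```

```text
([-0.004, 0.032, 0.472, ('wz', np.float64(-0.0019))], 'toolY deg', np.float64(89.7)) [ 0.65839236 -0.01827445  0.09640267] [-0.00144568 -0.00628927 -0.99997918]
```

View pics/s2.png

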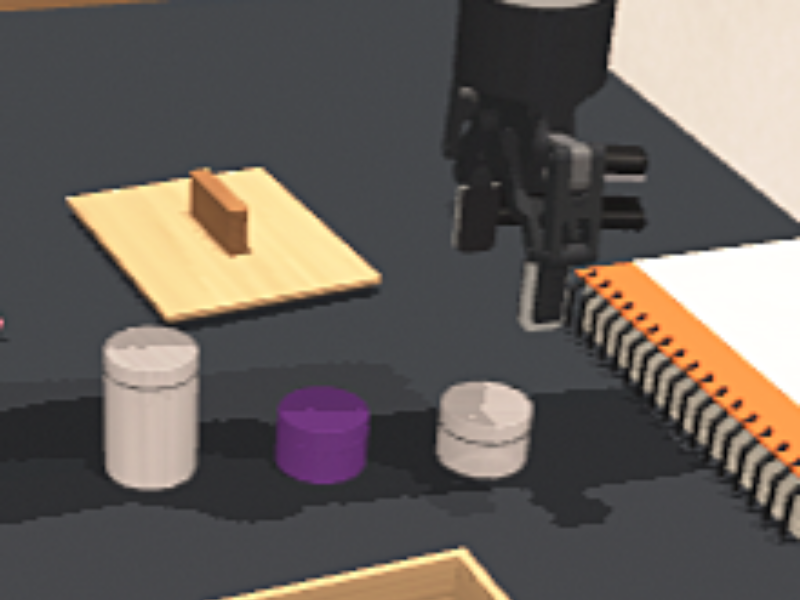

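The side view shows the gripper above the low white tin at (485,430) in the crop, with the jaws on both sides of it. Purple (322,435) and the tall tin (150,410) are well clear. Descending.

Call:
jog_arm --plan '[{"x":-0.004,"y":0.032,"z":0.1,"wx":0,"wy":0,"wz":0},{"x":-0.004,"y":0.032,"z":0.25,"wx":0,"wy":0,"wz":0},{"x":-0.004,"y":0.032,"z":0.37,"wx":0,"wy":0,"wz":0},{"x":-0.004,"y":0.032,"z":0.43,"wx":0,"wy":0,"wz":0},{"x":-0.004,"y":0.032,"z":0.46,"wx":0,"wy":0,"wz":0},{"x":-0.004,"y":0.032,"z":0.467,"wx":0,"wy":0,"wz":0},{"x":-0.004,"y":0.032,"z":0.467,"wx":0,"wy":0,"wz":0}]'

```text
t: 3.43
eef_pos: [0.6599, -0.0084, 0.0057]
tool_rot: [0.001, 0.001, 1.0, -0.002]
contact_force: [0.5, 0.5, 0.2]
gripper_width: 1.003
```

Run:
```python
from h import *
print(move((.659,-.0125,.002)),monitor.get_obs()["eef_pos"],monitor.get_obs()["contact_force"])
```

```text
([0.005, -0.02, 0.018], 'toolY deg', np.float64(89.8)) [ 0.659937   -0.00839894  0.00566266] [0.5290358  0.45015209 0.1581507 ]
```

Closing the grip on the tin.

Call:
jog_arm --plan '[{"x":0,"y":-0.02,"z":0.015,"wx":0,"wy":0,"wz":0},{"x":0,"y":-0.02,"z":0.015,"wx":0,"wy":0,"wz":0},{"x":0,"y":-0.02,"z":0.015,"wx":0,"wy":0,"wz":0},{"x":0,"y":-0.02,"z":0.015,"wx":0,"wy":0,"wz":0},{"x":0,"y":-0.02,"z":0.015,"wx":0,"wy":0,"wz":0},{"x":0,"y":-0.02,"z":0.015,"wx":0,"wy":0,"wz":0},{"x":0,"y":-0.02,"z":0.015,"wx":0,"wy":0,"wz":0},{"x":0,"y":-0.02,"z":0.015,"wx":0,"wy":0,"wz":0},{"x":0,"y":-0.02,"z":0.015,"wx":0,"wy":0,"wz":0},{"x":0,"y":-0.02,"z":0.015,"wx":0,"wy":0,"wz":0}]' --hand -1 --grip_force 40

```text
t: 4.27
eef_pos: [0.6608, -0.0126, 0.004]
tool_rot: [0.001, 0.002, 1.0, -0.002]
contact_force: [-1.0, -0.9, 5.8]
gripper_width: 0.572
```

Run:
```python
from h import *
p=monitor.get_obs()["eef_pos"]; print(monitor.get_obs()["contact_force"],move((p[0],p[1],.13)))
```

```text
[-0.98206284 -0.92522789  5.81697225] ([-0.002, -0.002, -0.63], 'toolY deg', np.float64(89.8))
```

Call:
jog_arm --plan '[{"x":0,"y":0,"z":-0.05,"wx":0,"wy":0,"wz":0},{"x":0,"y":0,"z":-0.15,"wx":0,"wy":0,"wz":0},{"x":0,"y":0,"z":-0.3,"wx":0,"wy":0,"wz":0},{"x":0,"y":0,"z":-0.45,"wx":0,"wy":0,"wz":0},{"x":0,"y":0,"z":-0.58,"wx":0,"wy":0,"wz":0},{"x":0,"y":0,"z":-0.63,"wx":0,"wy":0,"wz":0},{"x":0,"y":0,"z":-0.63,"wx":0,"wy":0,"wz":0}]'

```text
t: 4.85
eef_pos: [0.6623, -0.0122, 0.1335]
tool_rot: [0.004, 0.002, 1.0, -0.002]
contact_force: [-0.4, -0.3, -1.5]
gripper_width: 0.574
```

Run:
```python
from h import *
print(monitor.get_obs()["contact_force"],monitor.get_obs()["eef_pos"])
b=np.array([.527,-.256]); yaw=.1; t=b+.027*np.array([-np.sin(yaw),np.cos(yaw)]); print(t, move((*t,.13),yaw), move((*t,.13),None))
```

```text
[-0.44617106 -0.30028728 -1.49903142] [ 0.66234054 -0.01220842  0.13348104]
[ 0.5243045  -0.22913489] ([0.686, -1.087, 0.015, ('wz', np.float64(0.467))], 'toolY deg', np.float64(89.8)) ([0.686, -1.087, 0.015], 'toolY deg', np.float64(89.8))
```

Call:
jog_arm --plan '[{"x":0.05,"y":-0.08,"z":0,"wx":0,"wy":0,"wz":0.039},{"x":0.1,"y":-0.16,"z":0,"wx":0,"wy":0,"wz":0.078},{"x":0.16,"y":-0.25,"z":0,"wx":0,"wy":0,"wz":0.117},{"x":0.23,"y":-0.35,"z":0,"wx":0,"wy":0,"wz":0.156},{"x":0.3,"y":-0.45,"z":0,"wx":0,"wy":0,"wz":0.195},{"x":0.37,"y":-0.55,"z":0,"wx":0,"wy":0,"wz":0.234},{"x":0.44,"y":-0.66,"z":0,"wx":0,"wy":0,"wz":0.273},{"x":0.51,"y":-0.77,"z":0,"wx":0,"wy":0,"wz":0.312},{"x":0.58,"y":-0.87,"z":0,"wx":0,"wy":0,"wz":0.351},{"x":0.64,"y":-0.95,"z":0,"wx":0,"wy":0,"wz":0.39},{"x":0.68,"y":-1,"z":0,"wx":0,"wy":0,"wz":0.43},{"x":0.686,"y":-1,"z":0,"wx":0,"wy":0,"wz":0.467}]'

```text
t: 5.85
eef_pos: [0.5207, -0.2147, 0.1314]
tool_rot: [0.003, 0.675, 0.738, 0.0]
contact_force: [0.4, -0.7, -1.2]
gripper_width: 0.573
```

Run:
```python
from h import *
o=monitor.get_obs(); print(o["eef_pos"],o["gripper_width"],rot().as_matrix()[:,2],o["q"].round(2))
print(rot().inv().apply(np.cross(rot().as_matrix()[:,2],[0,0,-1]))/np.pi)
print(move((.5243,-.2291,.12),.1))
im=cams.read_camera("top")
cv2.imwrite("pics/t3.png",cv2.resize(im[100:260,280:480],(750,600))[:,:,::-1])
```

```text
[ 0.52072229 -0.21474666  0.13138706] 0.5733303968494812 [ 0.00492031 -0.00445568 -0.99997797] [-0.15  0.46  0.56  1.95 -0.32  0.81  0.67]
[ 1.43420745e-03  1.55161790e-03 -3.30323681e-22]
([-0.073, 0.011, 0.057, ('wz', np.float64(-0.0036))], 'toolY deg', np.float64(5.1))
```

View pics/t3.png

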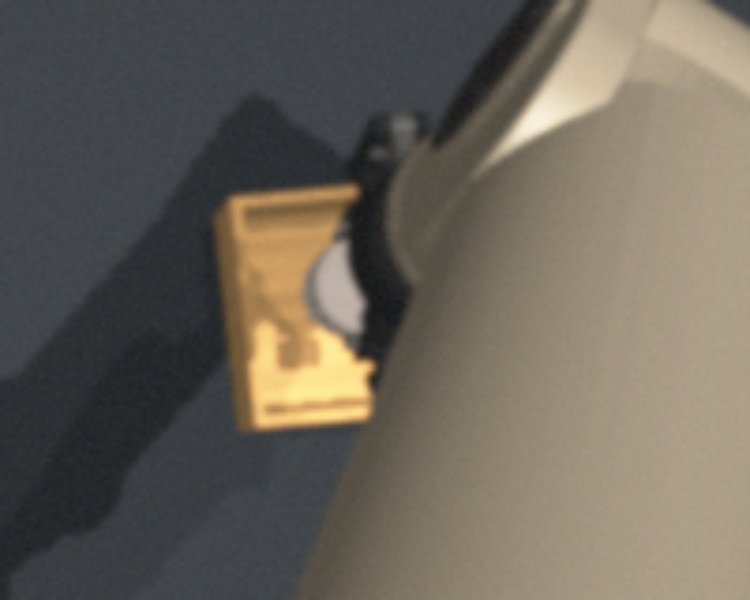

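The top view shows the tin at (340,290) hanging over the free half of the box, with the arm hiding the card half. I adjust, then lower in steps while watching the force.

Call:
jog_arm --plan '[{"x":-0.04,"y":0.01,"z":0,"wx":0.0014,"wy":0.0016,"wz":-0.0036},{"x":-0.073,"y":0.011,"z":0.03,"wx":0.0014,"wy":0.0016,"wz":-0.0036},{"x":-0.073,"y":0.011,"z":0.08,"wx":0.0014,"wy":0.0016,"wz":-0.0036},{"x":-0.073,"y":0.011,"z":0.16,"wx":0.0014,"wy":0.0016,"wz":-0.0036},{"x":-0.073,"y":0.011,"z":0.22,"wx":0.0014,"wy":0.0016,"wz":-0.0036},{"x":-0.073,"y":0.011,"z":0.25,"wx":0.0014,"wy":0.0016,"wz":-0.0036},{"x":-0.073,"y":0.011,"z":0.25,"wx":0.0014,"wy":0.0016,"wz":-0.0036},{"x":-0.073,"y":0.011,"z":0.25,"wx":0.0014,"wy":0.0016,"wz":-0.0036}]'

```text
t: 6.57
eef_pos: [0.5251, -0.2276, 0.0808]
tool_rot: [-0.001, 0.672, 0.74, 0.0]
contact_force: [0.0, -0.3, -1.6]
gripper_width: 0.575
```

Run:
```python
from h import *
o=monitor.get_obs(); print(o["eef_pos"],o["contact_force"])
print(rot().inv().apply(np.cross(rot().as_matrix()[:,2],[0,0,-1]))/np.pi)
print(move((.5243,-.2291,.012),.1))
im=cams.read_camera("side")
cv2.imwrite("pics/s3.png",cv2.resize(im[180:360,230:400],(567,600))[:,:,::-1])
```

```text
[ 0.52507467 -0.22756774  0.0808093 ] [ 0.02496804 -0.31266566 -1.64639766]
[-2.07963017e-04 -4.20156745e-04  1.70690114e-23]
([-0.008, -0.004, 0.344, ('wz', np.float64(-0.0013))], 'toolY deg', np.float64(5.5))
```

View pics/s3.png

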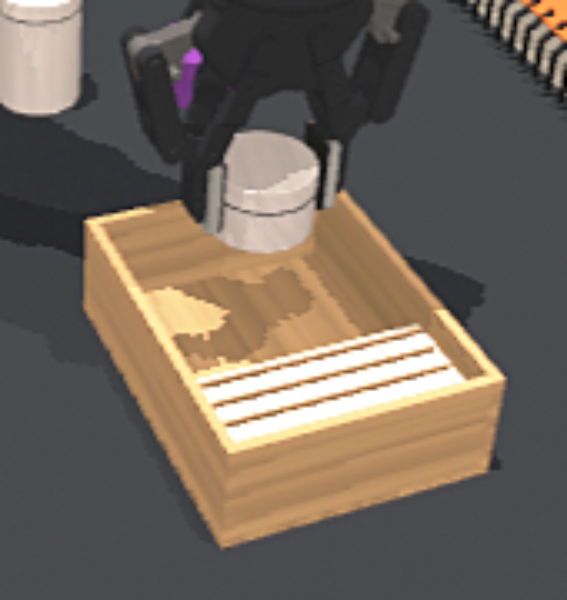

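The side view shows the tin (265,190) upright between the pads, above the free space, with wall clearance on both sides and the cards towards the camera. Lowering.

Call:
jog_arm --plan '[{"x":-0.008,"y":-0.004,"z":0.05,"wx":0,"wy":0,"wz":-0.001},{"x":-0.008,"y":-0.004,"z":0.12,"wx":0,"wy":0,"wz":-0.001},{"x":-0.008,"y":-0.004,"z":0.19,"wx":0,"wy":0,"wz":-0.001},{"x":-0.008,"y":-0.004,"z":0.25,"wx":0,"wy":0,"wz":-0.001},{"x":-0.008,"y":-0.004,"z":0.29,"wx":0,"wy":0,"wz":-0.001},{"x":-0.008,"y":-0.004,"z":0.32,"wx":0,"wy":0,"wz":-0.001},{"x":-0.008,"y":-0.004,"z":0.34,"wx":0,"wy":0,"wz":-0.001},{"x":-0.008,"y":-0.004,"z":0.34,"wx":0,"wy":0,"wz":-0.001}]'

```text
t: 7.28
eef_pos: [0.5246, -0.2293, 0.0128]
tool_rot: [-0.0, 0.671, 0.741, 0.0]
contact_force: [-0.8, 0.5, -0.9]
gripper_width: 0.572
```

Call:
jog_arm --plan '[{"x":0,"y":0,"z":0.006,"wx":0,"wy":0,"wz":0},{"x":0,"y":0,"z":0.012,"wx":0,"wy":0,"wz":0},{"x":0,"y":0,"z":0.012,"wx":0,"wy":0,"wz":0}]'

```text
t: 7.53
eef_pos: [0.5249, -0.2294, 0.0106]
tool_rot: [-0.0, 0.671, 0.741, 0.0]
contact_force: [-0.2, 0.2, -1.8]
gripper_width: 0.574
```

Call:
jog_arm --plan '[{"x":0,"y":0,"z":0.006,"wx":0,"wy":0,"wz":0},{"x":0,"y":0,"z":0.009,"wx":0,"wy":0,"wz":0},{"x":0,"y":0,"z":0.009,"wx":0,"wy":0,"wz":0}]'

```text
t: 7.78
eef_pos: [0.5251, -0.2294, 0.0091]
tool_rot: [-0.0, 0.671, 0.741, 0.001]
contact_force: [0.9, 0.5, 0.2]
gripper_width: 0.574
```

Call:
jog_arm --plan '[{"x":0,"y":0,"z":0,"wx":0,"wy":0,"wz":0},{"x":0,"y":0,"z":0,"wx":0,"wy":0,"wz":0},{"x":0,"y":0,"z":0,"wx":0,"wy":0,"wz":0},{"x":0,"y":0,"z":0,"wx":0,"wy":0,"wz":0},{"x":0,"y":0,"z":0,"wx":0,"wy":0,"wz":0}]' --hand 0.48

```text
t: 8.2
eef_pos: [0.5251, -0.2295, 0.0091]
tool_rot: [-0.0, 0.671, 0.741, 0.001]
contact_force: [0.4, 0.8, -0.5]
gripper_width: 0.734
```

Call:
jog_arm --plan '[{"x":0,"y":0,"z":-0.05,"wx":0,"wy":0,"wz":0},{"x":0,"y":0,"z":-0.12,"wx":0,"wy":0,"wz":0},{"x":0,"y":0,"z":-0.25,"wx":0,"wy":0,"wz":0},{"x":0,"y":0,"z":-0.4,"wx":0,"wy":0,"wz":0},{"x":0,"y":0,"z":-0.6,"wx":0,"wy":0,"wz":0},{"x":0,"y":0,"z":-0.7,"wx":0,"wy":0,"wz":0},{"x":0,"y":0,"z":-0.7,"wx":0,"wy":0,"wz":0}]'

```text
t: 8.78
eef_pos: [0.5278, -0.2312, 0.1547]
tool_rot: [0.004, 0.671, 0.741, 0.003]
contact_force: [0.4, -0.4, -1.0]
gripper_width: 0.739
```

Run:
```python
from h import *
im=cams.read_camera("side"); print(monitor.get_obs()["q"].round(2))
cv2.imwrite("pics/s4.png",cv2.resize(im[100:360,200:400],(462,600))[:,:,::-1])
print(move((.5775,.266,.16),.15))
```

```text
[-0.13  0.45  0.57  1.91 -0.31  0.87  0.7 ]
([2.444, 0.499, -0.038, ('wz', np.float64(-0.0162))], 'toolY deg', np.float64(5.7))
```

View pics/s4.png

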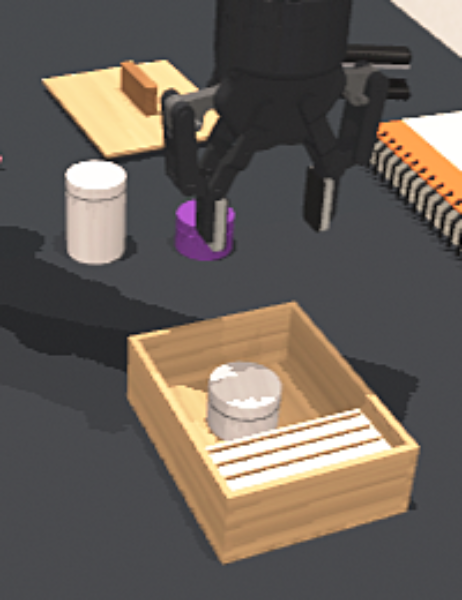

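The tin stands upright at (245,400) in the free space, clear of cards and walls. Now to the lid.

Call:
jog_arm --plan '[{"x":0.1,"y":0.02,"z":0,"wx":0,"wy":0,"wz":0},{"x":0.3,"y":0.06,"z":0,"wx":0,"wy":0,"wz":0},{"x":0.5,"y":0.1,"z":0,"wx":0,"wy":0,"wz":0},{"x":0.7,"y":0.14,"z":0,"wx":0,"wy":0,"wz":0},{"x":0.85,"y":0.17,"z":0,"wx":0,"wy":0,"wz":0},{"x":1,"y":0.2,"z":0,"wx":0,"wy":0,"wz":0}]' --hand 0.7

```text
t: 9.33
eef_pos: [0.5456, -0.0249, 0.1513]
tool_rot: [0.002, 0.671, 0.742, 0.001]
contact_force: [0.5, -0.3, 0.3]
gripper_width: 0.854
```

Call:
jog_arm --plan '[{"x":0.2,"y":0.04,"z":0,"wx":0,"wy":0,"wz":0},{"x":0.4,"y":0.08,"z":0,"wx":0,"wy":0,"wz":0},{"x":0.6,"y":0.12,"z":0,"wx":0,"wy":0,"wz":0},{"x":0.8,"y":0.16,"z":0,"wx":0,"wy":0,"wz":0},{"x":0.95,"y":0.19,"z":0,"wx":0,"wy":0,"wz":0},{"x":1,"y":0.2,"z":0,"wx":0,"wy":0,"wz":0},{"x":1,"y":0.2,"z":0,"wx":0,"wy":0,"wz":0}]'

```text
t: 9.92
eef_pos: [0.5643, 0.1821, 0.15]
tool_rot: [0.001, 0.668, 0.744, 0.001]
contact_force: [-0.1, -0.2, 0.3]
gripper_width: 0.851
```

Run:
```python
from h import *
o=monitor.get_obs(); print(o["eef_pos"],o["t"])
print("handle top by eye",ray("top",(141.4,152.8),.048), "pred px",proj("top",[.577,.266,.048]))
print(rot().inv().apply(np.cross(rot().as_matrix()[:,2],[0,0,-1]))/np.pi)
print(move((.577,.266,.12),.15))
```

```text
[0.56428393 0.18208247 0.1499815 ] 9.9167
handle top by eye [0.57612467 0.2661059  0.048     ] pred px [[141.46887964 152.40576   ]]
[6.78830312e-04 1.55325368e-05 4.51080399e-24]
([0.41, 0.108, 0.15, ('wz', np.float64(-0.0138))], 'toolY deg', np.float64(6.1))
```

Call:
jog_arm --plan '[{"x":0.15,"y":0.04,"z":0.02,"wx":0,"wy":0,"wz":-0.007},{"x":0.3,"y":0.08,"z":0.06,"wx":0,"wy":0,"wz":-0.014},{"x":0.39,"y":0.1,"z":0.12,"wx":0,"wy":0,"wz":-0.014},{"x":0.41,"y":0.108,"z":0.2,"wx":0,"wy":0,"wz":-0.014},{"x":0.41,"y":0.108,"z":0.25,"wx":0,"wy":0,"wz":-0.014},{"x":0.41,"y":0.108,"z":0.25,"wx":0,"wy":0,"wz":-0.014},{"x":0.41,"y":0.108,"z":0.25,"wx":0,"wy":0,"wz":-0.014}]'

```text
t: 10.5
eef_pos: [0.577, 0.2627, 0.0995]
tool_rot: [0.001, 0.653, 0.757, -0.001]
contact_force: [0.6, 0.5, 0.5]
gripper_width: 0.853
```

Run:
```python
from h import *
o=monitor.get_obs(); print(o["eef_pos"],o["t"])
print(rot().inv().apply(np.cross(rot().as_matrix()[:,2],[0,0,-1]))/np.pi)
print(move((.577,.266,.020),.15))
im=cams.read_camera("side")
cv2.imwrite("pics/s5.png",cv2.resize(im[50:190,180:360],(771,600))[:,:,::-1])
```

```text
[0.57701354 0.2627168  0.09953434] 10.5
[1.16111658e-04 7.09945454e-04 1.03798560e-23]
([0.017, 0.002, 0.398, ('wz', np.float64(-0.0009))], 'toolY deg', np.float64(8.4))
```

View pics/s5.png

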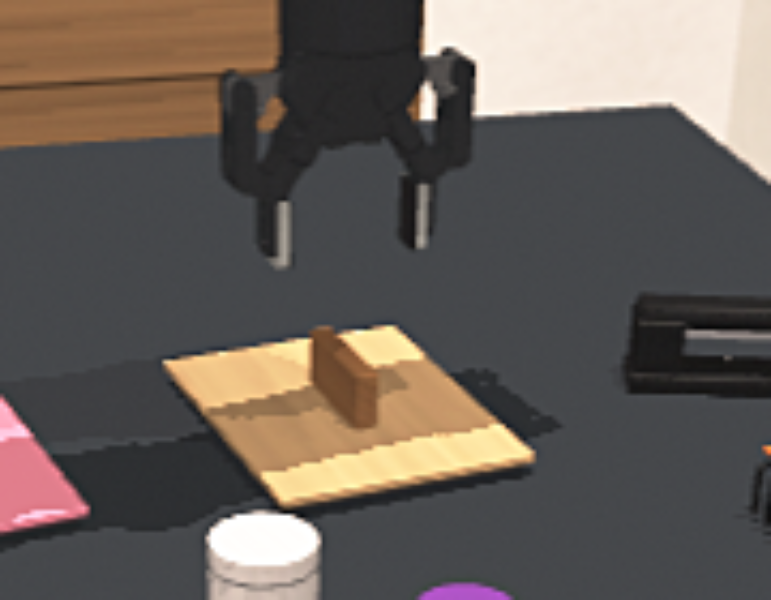

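The jaws (280 and 415) stand either side of the wooden lid's handle (343,375), and the pink lid is clear. Descend and grip.

Call:
jog_arm --plan '[{"x":0.017,"y":0.002,"z":0.1,"wx":0,"wy":0,"wz":-0.001},{"x":0.017,"y":0.002,"z":0.22,"wx":0,"wy":0,"wz":-0.001},{"x":0.017,"y":0.002,"z":0.31,"wx":0,"wy":0,"wz":-0.001},{"x":0.017,"y":0.002,"z":0.36,"wx":0,"wy":0,"wz":-0.001},{"x":0.017,"y":0.002,"z":0.39,"wx":0,"wy":0,"wz":-0.001},{"x":0.017,"y":0.002,"z":0.39,"wx":0,"wy":0,"wz":-0.001},{"x":0.017,"y":0.002,"z":0.39,"wx":0,"wy":0,"wz":-0.001}]'

```text
t: 11.13
eef_pos: [0.5784, 0.2663, 0.0233]
tool_rot: [0.001, 0.652, 0.758, 0.001]
contact_force: [0.8, -0.6, -0.3]
gripper_width: 0.851
```

Call:
jog_arm --plan '[{"x":0,"y":0,"z":0,"wx":0,"wy":0,"wz":0},{"x":0,"y":0,"z":0,"wx":0,"wy":0,"wz":0},{"x":0,"y":0,"z":0,"wx":0,"wy":0,"wz":0},{"x":0,"y":0,"z":0,"wx":0,"wy":0,"wz":0},{"x":0,"y":0,"z":0,"wx":0,"wy":0,"wz":0},{"x":0,"y":0,"z":0,"wx":0,"wy":0,"wz":0},{"x":0,"y":0,"z":0,"wx":0,"wy":0,"wz":0},{"x":0,"y":0,"z":0,"wx":0,"wy":0,"wz":0},{"x":0,"y":0,"z":0,"wx":0,"wy":0,"wz":0},{"x":0,"y":0,"z":0,"wx":0,"wy":0,"wz":0},{"x":0,"y":0,"z":0,"wx":0,"wy":0,"wz":0},{"x":0,"y":0,"z":0,"wx":0,"wy":0,"wz":0}]' --hand -1 --grip_force 60

```text
t: 12.13
eef_pos: [0.5788, 0.2665, 0.0239]
tool_rot: [0.002, 0.652, 0.758, 0.001]
contact_force: [-1.6, 0.1, 5.7]
gripper_width: 0.152
```

Run:
```python
from h import *
o=monitor.get_obs(); p=o["eef_pos"]; print(p,o["t"],o["contact_force"],o["gripper_width"])
print(move((p[0],p[1],.17)))
```

```text
[0.57883154 0.26649125 0.02386994] 12.1333 [-1.58000643  0.13232749  5.70698018] 0.15176642523754888
([-0.001, 0.003, -0.731], 'toolY deg', np.float64(8.6))
```

Call:
jog_arm --plan '[{"x":0,"y":0,"z":-0.03,"wx":0,"wy":0,"wz":0},{"x":0,"y":0,"z":-0.08,"wx":0,"wy":0,"wz":0},{"x":0,"y":0,"z":-0.16,"wx":0,"wy":0,"wz":0},{"x":0,"y":0,"z":-0.26,"wx":0,"wy":0,"wz":0},{"x":0,"y":0,"z":-0.38,"wx":0,"wy":0,"wz":0},{"x":0,"y":0,"z":-0.5,"wx":0,"wy":0,"wz":0},{"x":0,"y":0,"z":-0.62,"wx":0,"wy":0,"wz":0},{"x":0,"y":0,"z":-0.71,"wx":0,"wy":0,"wz":0},{"x":0,"y":0,"z":-0.75,"wx":0,"wy":0,"wz":0},{"x":0,"y":0,"z":-0.75,"wx":0,"wy":0,"wz":0}]'

```text
t: 12.97
eef_pos: [0.5792, 0.2669, 0.1761]
tool_rot: [0.002, 0.652, 0.758, 0.003]
contact_force: [0.7, 0.1, -2.5]
gripper_width: 0.151
```

Run:
```python
from h import *
o=monitor.get_obs(); p=o["eef_pos"]; print(p,o["t"],o["contact_force"],o["gripper_width"])
print(rot().inv().apply(np.cross(rot().as_matrix()[:,2],[0,0,-1]))/np.pi)
print(move((.527,-.256,.17),.1))
im=cams.read_camera("side")
cv2.imwrite("pics/s6.png",cv2.resize(im[20:190,150:360],(741,600))[:,:,::-1])
```

```text
[0.57919048 0.26686928 0.17611544] 12.9667 [ 0.66375013  0.07777036 -2.49247099] 0.15113660098508921
[ 2.25698571e-03 -2.52800934e-04 -9.54614880e-23]
([-2.546, -0.648, 0.024, ('wz', np.float64(0.0158))], 'toolY deg', np.float64(8.6))
```

View pics/s6.png

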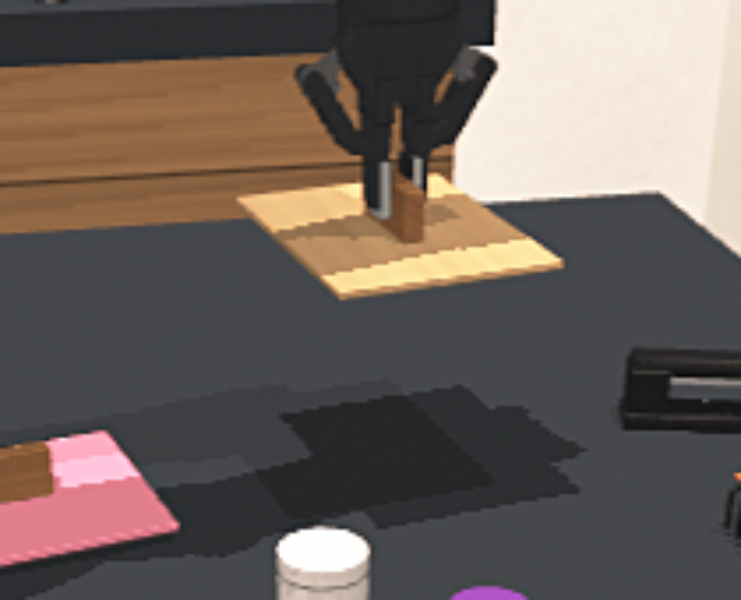

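The lid is held level at (400,235). Weight reads 2.5 N, matching 0.25 kg. Carrying it to the box.

Call:
jog_arm --plan '[{"x":-0.05,"y":-0.01,"z":0,"wx":0.002,"wy":0,"wz":0},{"x":-0.15,"y":-0.04,"z":0,"wx":0.002,"wy":0,"wz":0},{"x":-0.28,"y":-0.07,"z":0,"wx":0.002,"wy":0,"wz":0},{"x":-0.43,"y":-0.11,"z":0,"wx":0.002,"wy":0,"wz":0},{"x":-0.58,"y":-0.15,"z":0,"wx":0.002,"wy":0,"wz":0},{"x":-0.73,"y":-0.19,"z":0,"wx":0.002,"wy":0,"wz":0},{"x":-0.87,"y":-0.22,"z":0,"wx":0.002,"wy":0,"wz":0},{"x":-1,"y":-0.25,"z":0,"wx":0.002,"wy":0,"wz":0}]'

```text
t: 13.68
eef_pos: [0.5569, 0.0584, 0.1727]
tool_rot: [-0.001, 0.653, 0.758, -0.002]
contact_force: [-0.3, -0.1, -1.7]
gripper_width: 0.148
```

Call:
jog_arm --plan '[{"x":-0.15,"y":-0.04,"z":0,"wx":0,"wy":0,"wz":0},{"x":-0.3,"y":-0.075,"z":0,"wx":0,"wy":0,"wz":0},{"x":-0.45,"y":-0.11,"z":0,"wx":0,"wy":0,"wz":0},{"x":-0.6,"y":-0.15,"z":0,"wx":0,"wy":0,"wz":0.005},{"x":-0.75,"y":-0.19,"z":0,"wx":0,"wy":0,"wz":0.01},{"x":-0.88,"y":-0.22,"z":0,"wx":0,"wy":0,"wz":0.015},{"x":-0.97,"y":-0.24,"z":0,"wx":0,"wy":0,"wz":0.016},{"x":-1,"y":-0.25,"z":0,"wx":0,"wy":0,"wz":0.016},{"x":-1,"y":-0.25,"z":0,"wx":0,"wy":0,"wz":0.016}]'

```text
t: 14.43
eef_pos: [0.5353, -0.1492, 0.1721]
tool_rot: [-0.002, 0.673, 0.74, -0.003]
contact_force: [-0.2, 0.9, -2.3]
gripper_width: 0.148
```

Run:
```python
from h import *
o=monitor.get_obs(); p=o["eef_pos"]; print(p,o["t"],o["contact_force"],o["gripper_width"])
print(rot().inv().apply(np.cross(rot().as_matrix()[:,2],[0,0,-1]))/np.pi)
print(move((.527,-.256,.13),.1))
```

```text
[ 0.53527532 -0.14919303  0.17206971] 14.4333 [-0.15885303  0.93119138 -2.34378323] 0.1475515765977483
[-2.35938672e-03  5.38918317e-04 -7.79269314e-23]
([-0.527, -0.09, 0.212, ('wz', np.float64(-0.0019))], 'toolY deg', np.float64(5.4))
```

Call:
jog_arm --plan '[{"x":-0.1,"y":-0.02,"z":0,"wx":-0.0024,"wy":0.0005,"wz":-0.002},{"x":-0.22,"y":-0.04,"z":0,"wx":-0.0024,"wy":0.0005,"wz":-0.002},{"x":-0.35,"y":-0.06,"z":0.05,"wx":-0.0024,"wy":0.0005,"wz":-0.002},{"x":-0.46,"y":-0.08,"z":0.12,"wx":-0.0024,"wy":0.0005,"wz":-0.002},{"x":-0.527,"y":-0.09,"z":0.18,"wx":-0.0024,"wy":0.0005,"wz":-0.002},{"x":-0.527,"y":-0.09,"z":0.212,"wx":-0.0024,"wy":0.0005,"wz":-0.002},{"x":-0.527,"y":-0.09,"z":0.212,"wx":-0.0024,"wy":0.0005,"wz":-0.002},{"x":-0.527,"y":-0.09,"z":0.212,"wx":-0.0024,"wy":0.0005,"wz":-0.002}]'

```text
t: 15.1
eef_pos: [0.5272, -0.2536, 0.1293]
tool_rot: [-0.001, 0.67, 0.742, 0.0]
contact_force: [-0.3, 0.0, -2.6]
gripper_width: 0.152
```

Run:
```python
from h import *
o=monitor.get_obs(); p=o["eef_pos"]; print(p,o["t"],o["contact_force"],o["gripper_width"])
print(rot().inv().apply(np.cross(rot().as_matrix()[:,2],[0,0,-1]))/np.pi)
print(move((.527,-.256,.085),.1))
im=cams.read_camera("side")
cv2.imwrite("pics/s7.png",cv2.resize(im[180:360,220:420],(667,600),interpolation=cv2.INTER_CUBIC)[:,:,::-1])
yaw=np.radians(5.7)
f=lambda P:((proj("side",P)-[220,180])*3.333).round(0).tolist()
print("lid plate top exp",f(rect((p[0],p[1],yaw),.075,.095,p[2]-.0099)))
print("box base exp",f(rect((.527,-.256,.1),.065,.0825,0)),"rim",f(rect((.527,-.256,.1),.065,.0825,.055)))
```

```text
[ 0.52720204 -0.25357454  0.12925119] 15.1 [-0.291678    0.02605083 -2.56236086] 0.15184145057182777
[-3.96129080e-04 -5.56198169e-04 -1.71517317e-23]
([-0.012, -0.002, 0.221, ('wz', np.float64(0.0009))], 'toolY deg', np.float64(5.9))
lid plate top exp [[376.0, 40.0], [90.0, 92.0], [254.0, 351.0], [594.0, 270.0]]
box base exp [[349.0, 251.0], [116.0, 304.0], [249.0, 545.0], [517.0, 471.0]] rim [[359.0, 166.0], [118.0, 216.0], [257.0, 451.0], [535.0, 378.0]]
```

View pics/s7.png

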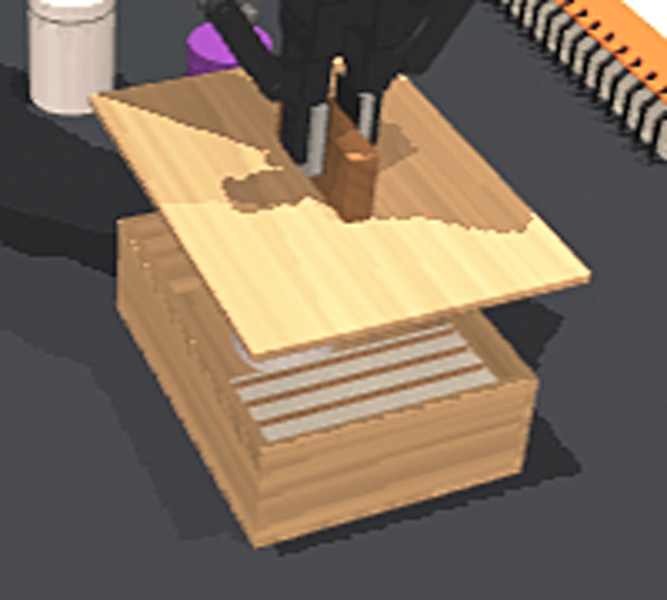

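The hover view shows the lid's corners at (90,95), (253,354), (592,275) and the box rim at (118,222), (261,448), (537,380). All lie within a few px (1–2 mm) of expectation, inside the play. Lowering with a 1.5 mm x correction.

```bash
python3 -c "
from h import *
print(move((.5285,-.2555,.083),.1))"
```

```text
([-0.01, 0.004, 0.234, ('wz', np.float64(0.001))], 'toolY deg', np.float64(5.9))
```

Call:
jog_arm --plan '[{"x":-0.01,"y":0.004,"z":0.05,"wx":0,"wy":0,"wz":0.001},{"x":-0.01,"y":0.004,"z":0.11,"wx":0,"wy":0,"wz":0.001},{"x":-0.01,"y":0.004,"z":0.17,"wx":0,"wy":0,"wz":0.001},{"x":-0.01,"y":0.004,"z":0.21,"wx":0,"wy":0,"wz":0.001},{"x":-0.01,"y":0.004,"z":0.23,"wx":0,"wy":0,"wz":0.001},{"x":-0.01,"y":0.004,"z":0.23,"wx":0,"wy":0,"wz":0.001},{"x":-0.01,"y":0.004,"z":0.23,"wx":0,"wy":0,"wz":0.001}]'

```text
t: 15.73
eef_pos: [0.5284, -0.2557, 0.0835]
tool_rot: [-0.001, 0.671, 0.741, 0.0]
contact_force: [0.3, 0.3, -2.9]
gripper_width: 0.152
```

```bash
python3 -c "
from h import *
print(monitor.get_obs()['eef_pos'],rot().inv().apply(np.cross(rot().as_matrix()[:,2],[0,0,-1]))/np.pi)
print(move((.5285,-.2555,.0745),.1))"
```

```text
[ 0.52844248 -0.25570754  0.08352964] [-2.36294952e-04 -4.05774562e-04  5.85165162e-24]
([0.001, 0.0, 0.045, ('wz', np.float64(-0.0001))], 'toolY deg', np.float64(5.7))
```

Call:
jog_arm --plan '[{"x":0,"y":0,"z":0.015,"wx":0,"wy":0,"wz":0},{"x":0,"y":0,"z":0.03,"wx":0,"wy":0,"wz":0},{"x":0,"y":0,"z":0.045,"wx":0,"wy":0,"wz":0},{"x":0,"y":0,"z":0.045,"wx":0,"wy":0,"wz":0}]'

```text
t: 16.07
eef_pos: [0.5282, -0.2556, 0.0741]
tool_rot: [-0.001, 0.671, 0.741, 0.0]
contact_force: [-0.4, -0.5, -2.6]
gripper_width: 0.155
```

Call:
jog_arm --plan '[{"x":0,"y":0,"z":0.008,"wx":0,"wy":0,"wz":0},{"x":0,"y":0,"z":0.014,"wx":0,"wy":0,"wz":0},{"x":0,"y":0,"z":0.014,"wx":0,"wy":0,"wz":0}]'

```text
t: 16.32
eef_pos: [0.5282, -0.2555, 0.0712]
tool_rot: [-0.001, 0.671, 0.741, 0.0]
contact_force: [-0.1, 0.2, -2.3]
gripper_width: 0.154
```

The panel has gone below the rim height with no contact force. A touch lower until it seats.

Call:
jog_arm --plan '[{"x":0,"y":0,"z":0.005,"wx":0,"wy":0,"wz":0},{"x":0,"y":0,"z":0.007,"wx":0,"wy":0,"wz":0},{"x":0,"y":0,"z":0.007,"wx":0,"wy":0,"wz":0}]'

```text
t: 16.57
eef_pos: [0.5283, -0.2555, 0.0709]
tool_rot: [-0.001, 0.671, 0.741, 0.001]
contact_force: [-3.7, 2.6, 9.1]
gripper_width: 0.149
```

Contact at TCP 0.0709, the predicted seated height. Release and rise.

Call:
jog_arm --plan '[{"x":0,"y":0,"z":0,"wx":0,"wy":0,"wz":0},{"x":0,"y":0,"z":0,"wx":0,"wy":0,"wz":0},{"x":0,"y":0,"z":0,"wx":0,"wy":0,"wz":0},{"x":0,"y":0,"z":0,"wx":0,"wy":0,"wz":0},{"x":0,"y":0,"z":0,"wx":0,"wy":0,"wz":0},{"x":0,"y":0,"z":0,"wx":0,"wy":0,"wz":0}]' --hand 0.2

```text
t: 17.07
eef_pos: [0.5283, -0.2556, 0.0708]
tool_rot: [-0.001, 0.671, 0.741, 0.0]
contact_force: [-0.4, 0.5, -0.2]
gripper_width: 0.6
```

Call:
jog_arm --plan '[{"x":0,"y":0,"z":-0.05,"wx":0,"wy":0,"wz":0},{"x":0,"y":0,"z":-0.15,"wx":0,"wy":0,"wz":0},{"x":0,"y":0,"z":-0.3,"wx":0,"wy":0,"wz":0},{"x":0,"y":0,"z":-0.45,"wx":0,"wy":0,"wz":0},{"x":0,"y":0,"z":-0.6,"wx":0,"wy":0,"wz":0},{"x":0,"y":0,"z":-0.7,"wx":0,"wy":0,"wz":0},{"x":0,"y":0,"z":-0.75,"wx":0,"wy":0,"wz":0},{"x":0,"y":0,"z":-0.75,"wx":0,"wy":0,"wz":0}]'

```text
t: 17.73
eef_pos: [0.5296, -0.2566, 0.2234]
tool_rot: [0.001, 0.671, 0.741, 0.002]
contact_force: [-0.2, -0.4, -0.5]
gripper_width: 0.602
```

Run:
```python
from h import *
o=monitor.get_obs(); print(o["eef_pos"],o["contact_force"],o["gripper_width"])
im=cams.read_camera("side")
cv2.imwrite("pics/s8.png",cv2.resize(im[140:360,180:440],(709,600),interpolation=cv2.INTER_CUBIC)[:,:,::-1])
k=600/220; print("exp plate top",((proj("side",rect((.5282,-.2555,.1),.075,.095,.061))-[180,140])*k).round().tolist())
```

```text
[ 0.52959467 -0.25660131  0.22344083] [-0.15236339 -0.42515947 -0.53352829] 0.6020455500810258
exp plate top [[410.0, 222.0], [184.0, 268.0], [313.0, 490.0], [580.0, 420.0]]
```

View pics/s8.png

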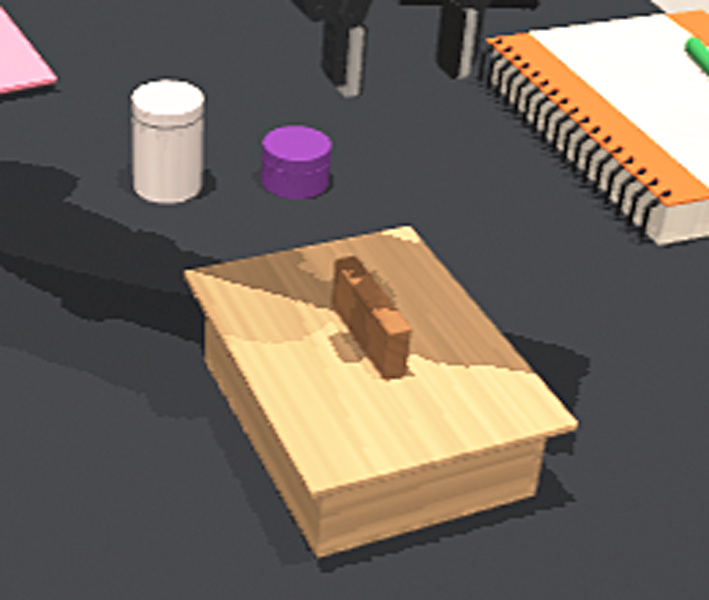

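The lid's corners are at (185,271), (316,493), (577,425) and (412,226), within 5 px of the flat seated prediction, with an even overhang and no gap. The tall and purple tins are where they were, and the gripper is well clear. Handing in.

```bash
python3 -c "
from station import bot
print(bot.hand_in())"
```

```text
the job is handed in; nothing more can be done
None
```

The low white tin is standing upright in the free space beside the index cards, and the wooden lid is on the box. I handed the job in at about 18 s; the hand-in reports no verdict.

- **Tin:** after I released it, the side view showed it upright and clear of the cards and walls. I could not see it again once the lid was on.
- **Lid:** it touched down at the predicted seated height (tool tip at 0.071 m) with about 9 N. In the last picture its corners were within about 5 px (roughly 2 mm) of the flat, seated position, with an even overhang and no gap.
- **Everything else:** the tall tin and the purple tin were where they started. I did not touch the pink lid, only part of which shows in the last picture. The gripper was about 15 cm clear, with no contact force.

**Disagreements in the measurements:**
- The side-camera network first took the purple tin for the low one; I overruled it from the pictures.
- Its lid handle positions were off by about 1 cm in the top view and 1.5 cm in the side view, so I used positions fitted from the corners instead.
- The box came out 1–2 mm off in the hover view, and I corrected for that before seating the lid.

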